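# Gauge the standoff sleeves, then hold the battery case's lid open

## Task

A colleague is about to fit a standoff sleeve in the battery case: try the two sleeves on the gauge pin, leave the one that slides over it fully down on the pin, and put the one that does not fit into the scrap tray. Then lift the lid of the case by its grip and hold it open at 45 degrees for her: it falls shut by itself, so finish while still holding it there, and leave the other things on the bench where they are.

Things in the scene. Friction and masses are not known exactly. Their poses are not given: they have to be found in the camera images.
- case: Grey plastic battery case fixed to the bench, 170 mm (x) by 240 mm (y) by 80 mm high, with battery cells inside and a hinged lid on top. Origin at the centre of its underside; x points from the lid's grip to its hinge, away from the robot, y along the hinge, z up.
- lid (a joint): Angle of the case's lid in radians: 0 shut, growing as the grip's edge swings up and back about the hinge; it stops at 1.9. The lid weighs 280 to 460 g and falls shut from anything below about 1.5.
- lid_handle (a point): Centre of the lid's grip: an upright black fin, 18 mm thick across the case's y with flat faces, 28 mm along x, rounded top 14 mm above this point; the lid's face is 33 mm below it. Shut, it lies 140 mm from the hinge line along the case's -x and 40.5 mm above it, mid-width. Axes turn with the lid. Pinched by its flat faces it can pivot between the fingers as the lid swings.
- lid_hinge (a point): The middle of the lid's hinge line, on the case's far (+x) upper edge, 80 mm above the bench; the line runs along the case's y axis.
- pin_tip (a point): Top of the upright steel gauge pin: 14 mm in diameter, 40 mm tall with a tapered tip (10 mm at the very top, taper 4 mm long), in the middle of a dark steel base plate 70 mm square and 12 mm thick fixed to the bench. z up along the pin. A sleeve that is fully down stands on the base plate.
- sleeve_a_mid (a point): One of two plain aluminium sleeves (tubes open at both ends), alike outside: 34 mm diameter, 45 mm long, about 90 g, standing upright. One has a 17 mm bore, the other 11 mm; which is which is not told: try it on the pin, or look down the bore. This point is its centre, 22.5 mm above its lower end; z along the bore.
- sleeve_b_mid (a point): One of two plain aluminium sleeves (tubes open at both ends), alike outside: 34 mm diameter, 45 mm long, about 90 g, standing upright. One has a 17 mm bore, the other 11 mm; which is which is not told: try it on the pin, or look down the bore. This point is its centre, 22.5 mm above its lower end; z along the bore.
- sleeve_a: The same sleeve as sleeve_a_mid; origin at the centre of its lower end.
- sleeve_b: The same sleeve as sleeve_b_mid; origin at the centre of its lower end.
- tray: Scrap tray: open steel tray fixed to the bench, 150 mm square, 25 mm high, walls and floor 4 mm thick. Origin at the centre of its underside.
- cell_1: Bystander: loose dark battery cell lying flat, 90 by 55 by 10 mm; origin at the centre of its underside.
- cell_2: Bystander: loose dark battery cell like cell_1, between the gauge and the case.
- tape: Bystander: roll of amber tape lying flat, 72 mm across, 20 mm high; origin at the centre of its underside.
- driver: Bystander: screwdriver lying on the bench, nearer the robot than the case.
- flux: Bystander: small jar, 40 mm across, 55 mm high; origin at the centre of its underside.
- brush: Bystander: brush lying on the bench.
Mind the look-alikes: they are no part of the job. What is shaped like the sleeve_a but red or turquoise is not meant.

How it is judged:
By the outcome, as a careful person would: the job done as asked, in the order asked, and still so for the second after the job is handed in, while the arm keeps its last pose, push and grip.
It also fails if it takes over 61 s, if anything falls off the work surface, if the arm or the gripper's body presses on something with over 40 N, if the wrist force passes 120 N, or if a joint passes its speed limit or range.

## Robot

A 6-joint arm with a two-finger parallel gripper is mounted at the origin on the work surface. World frame = base frame: x ahead of the robot, y to its left, z up, the work surface at z = 0. Lengths are in m, angles in rad, forces in N, time in s.
With the tool pointing down it reaches from about 0.35 to 0.975 m from the base axis. Payload 4.9 kg.
Tool frame: the origin (TCP) lies at the very end of the fingers, on their centre line; the grasp point (between the pads) lies 19 mm behind it; z points along the fingers, x is the direction in which the jaws open and shut, and the axes are right-handed (so a half turn about z gives the same grasp; the last joint's range is limited). The gripper opens to 85 mm and grips with 20 to 120 N. Pads are 22 mm wide; open, the fingers measure 114 mm over their backs; the gripper's body (76 mm by 85 mm) begins 54 mm behind the grasp point. The pads swing forward as they close: fully open they stand 13 mm farther back than shut.
Start: joints at [-1.289, 0.053, 1.613, -0, 1.476, -0.119], TCP at [0.244, -0.575, 0.231] pointing down, gripper open.
Joint ranges: [-3.01, 3.01], [-1.01, 2.22], [0.06, 2.58], [-1.02, 4.17], [0.09, 2.62], [-3.14, 3.14]. Speed limits (rad/s): [2.57, 2.57, 3.14, 3.14, 3.14, 3.14].

## Interface

Orientations are given as a rotation vector (axis times angle).
In Python, from station import ctrl gives the robot as it stands.
- The arm moves only by the shell command python3 -m handwheel 'ROWS' [OPENING] [FORCE]. ROWS is a JSON object of lists of equal length, an entry for each row: "offset": the shift along the world's x, y, z in units of 40 mm (1.0 is 40 mm), a list of three; "roll": the turn about the world's z in units of 6 degrees (1.0 is 6 degrees). A call has exactly 10 rows; each row is the pose to reach, as a shift and turn from the pose commanded when the call began; what a row does not reach only later rows make up. A row lasts 1/10 s, in which the tool goes at most 50 mm and 8.59 degrees, less where a joint would pass 70% of its speed; a pose out of reach is approached as far as the arm can. A call with a gripper value outside its range is refused whole. OPENING is the finger opening in mm, from 0 to 85.4, set as the call begins (- or left out, the last holds). The fingers move at their own pace and stop on an object; FORCE is the grip in N (left out, the last holds). Time passes only in rows, so rows that repeat a pose let the fingers close, or fill a call up. It gives the time, the measured TCP pose, the force and the opening at its end, in the units of the state.
- ctrl.get_obs(): the state, without advancing time (a new reading comes with each control period).
- ctrl.get_image(name): name is "scene" or "side" or "wrist"; returns a dict with "img" (384x512x3 uint8, red, green, blue), "fx", "fy", "cx", "cy" (pixels), "k1" (the pictures are not rectified: a ray, as slopes to the right and down, at radius r is drawn at 1 + k1 r^2 times it, then the intrinsics apply), "T" (4x4, takes a point from camera to world coordinates). Camera axes: x right, y down, z forward; pixel columns grow to the right and rows downward; lengths in m; the calibration is good to about 2 mm. A picture is of the moment at which its call begins. There is no depth.
- ctrl.finish_job(): hands the job in, once; it reports no verdict.
The state is a dict: "t": time; "q": joint angles; "dq": joint speeds; "effort": joint torques, N m; "tool_pos": TCP position; "tool_rot": TCP orientation; "contact_force": force on the tool from outside, world axes, zero at the start; "wrist_torque": the same for the moment, N m; "opening": finger opening in m.
Only numpy, scipy, OpenCV 4.12 (cv2) and the standard library are available. Lean on these libraries where they do the work, as an engineer would, in place of code of your own. Each camera call takes 0.05 s, during which the arm holds its last target.

## Working session

There is one attempt and no reset: what is moved stays moved. The work goes in short steps, Python scripts to look and compute and a shell command to move; the robot and the scene stay as the last step left them, time stands still between calls to the robot, and variables do not carry over. Pictures are saved under pics/ and viewed, and the job is handed in when it is done.

```bash
ls; mkdir -p pics; cat > h.py <<'E'
import numpy as np, cv2
from station import ctrl
def snap(name,tag):
    d=ctrl.get_image(name); cv2.imwrite(f'pics/{tag}.png',cv2.cvtColor(d['img'],cv2.COLOR_RGB2BGR))
    np.savez(f'pics/{tag}.npz',**d); return d
def load(tag): return dict(np.load(f'pics/{tag}.npz'))
def ray(d,u,v):
    x=(u-d['cx'])/d['fx'];y=(v-d['cy'])/d['fy']
    rd=np.hypot(x,y);r=rd
    for _ in range(30): r=rd/(1+d['k1']*r*r)
    s=r/rd if rd>0 else 1
    w=d['T'][:3,:3]@np.array([x*s,y*s,1]); return d['T'][:3,3],w
def onz(d,u,v,z):
    o,w=ray(d,u,v); return o+w*(z-o[2])/w[2]
def tri(rs):
    A=np.zeros((3,3));b=np.zeros(3)
    for o,w in rs:
        w=w/np.linalg.norm(w);P=np.eye(3)-np.outer(w,w);A+=P;b+=P@o
    p=np.linalg.solve(A,b)
    return p,[float(np.linalg.norm((np.eye(3)-np.outer(w,w)/(w@w))@(p-o))) for o,w in rs]
def proj(d,p):
    c=np.linalg.inv(d['T'])@np.append(p,1);x,y=c[:2]/c[2];s=1+d['k1']*(x*x+y*y)
    return d['cx']+d['fx']*x*s,d['cy']+d['fy']*y*s
E
python3 - <<'E'
from h import *
for n in ['scene','side','wrist']:
    d=snap(n,n+'0');print(n,d['T'].round(3).tolist(),d['fx'],d['k1'])
print(ctrl.get_obs())
E
```

```text
pics
scene [[0.392, 0.654, -0.647, 1.261], [0.92, -0.269, 0.286, -0.399], [0.013, -0.707, -0.707, 0.902], [0.0, 0.0, 0.0, 1.0]] 419.7322666558208 -0.03155241274414296
side [[-0.885, -0.292, 0.362, 0.22], [-0.465, 0.543, -0.699, 0.537], [0.007, -0.787, -0.617, 0.631], [0.0, 0.0, 0.0, 1.0]] 373.9498719478264 -0.11531470732736454
wrist [[0.39, -0.889, -0.238, 0.304], [-0.921, -0.377, -0.1, -0.55], [-0.001, 0.259, -0.966, 0.373], [0.0, 0.0, 0.0, 1.0]] 332.1307658587827 -0.0804708845801467
{'t': 0.15, 'q': array([-1.28899869e+00,  5.32140162e-02,  1.61399552e+00, -7.23573443e-06,
        1.47597346e+00, -1.19019732e-01]), 'dq': array([-0.00219427, -0.00063336, -0.0046911 , -0.00041883, -0.00102046,
        0.00051272]), 'effort': array([ 2.77083318e-04, -3.94241703e+01, -3.70721161e+01, -1.99788078e-04,
        4.59664923e-03,  5.30166311e-07]), 'tool_pos': array([ 0.24370787, -0.57499897,  0.23032986]), 'tool_rot': array([-2.61834848e+00,  1.73419135e+00,  1.91089102e-03]), 'contact_force': array([-0.13408439, -0.35209667,  0.22519655]), 'wrist_torque': array([-0.0292747 ,  0.02406483, -0.00998014]), 'opening': 0.08508354250779472}
```

View pics/scene0.png

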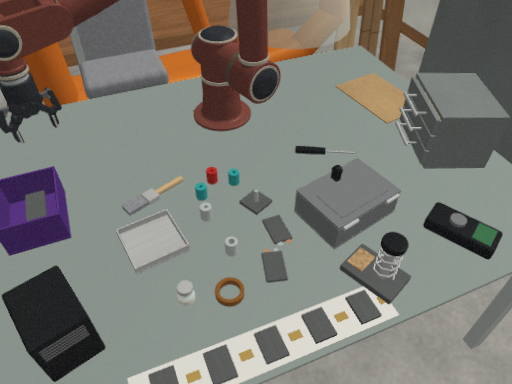

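View pics/side0.png

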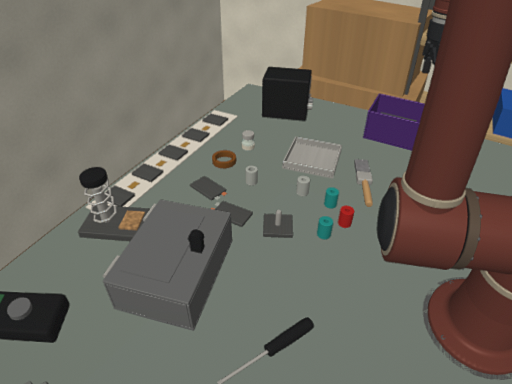

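View pics/wrist0.png

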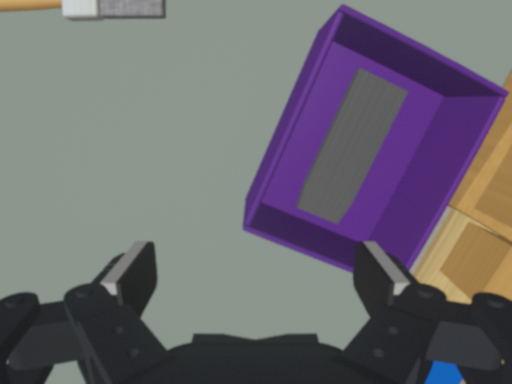

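The scene view shows the plain sleeves at about (205,212) and (231,246), next to red and turquoise look-alikes. The pin is at (257,197), the tray at (152,240) and the grip at (337,173). The side view shows the sleeves at (303,185) and (252,175), the pin at (278,217), the grip at (197,240) and the tray at (312,157).

```bash
python3 - <<'E'
from h import *
for t,(x,y,w,h) in {'scene0':(100,150,200,150),'side0':(190,120,180,130)}.items():
    im=cv2.imread(f'pics/{t}.png')[y:y+h,x:x+w]; cv2.imwrite(f'pics/{t}_z.png',cv2.resize(im,None,fx=4,fy=4,interpolation=cv2.INTER_CUBIC))
im=cv2.imread('pics/scene0.png')[150:250,280:420]; cv2.imwrite('pics/c1.png',cv2.resize(im,None,fx=5,fy=5,interpolation=cv2.INTER_CUBIC))
im=cv2.imread('pics/side0.png')[190:340,90:250]; cv2.imwrite('pics/c2.png',cv2.resize(im,None,fx=4,fy=4,interpolation=cv2.INTER_CUBIC))
E
```

```text
(no output)
```

View pics/scene0_z.png

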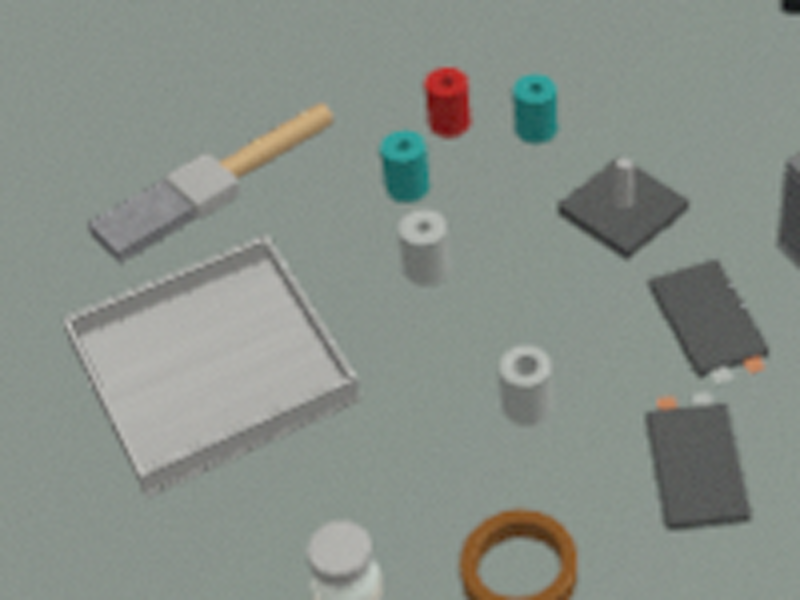

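View pics/side0_z.png

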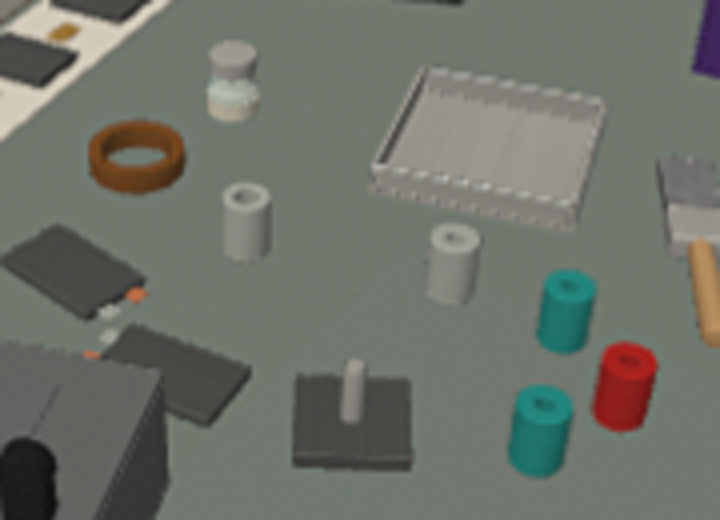

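View pics/c1.png

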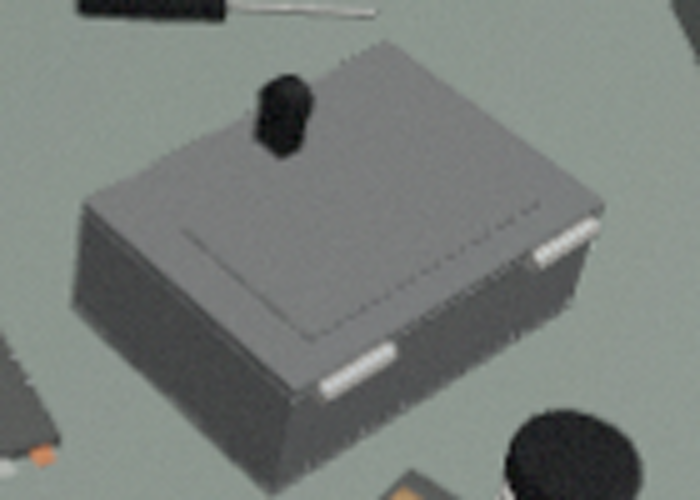

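View pics/c2.png

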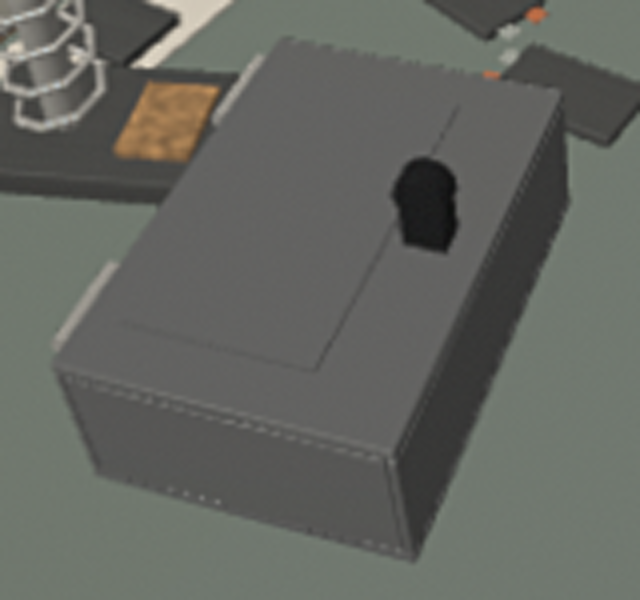

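The sleeve at scene (205,206) has a small bore, and the one at (231,241) has a visibly wider one. I'll triangulate these now.

```bash
cat > m.py <<'E'
from h import *
S=load('scene0');D=load('side0')
def sc(x,y,ox=100,oy=150,k=4): return (x+.5)/k-.5+ox,(y+.5)/k-.5+oy
def sd(x,y,ox=190,oy=120,k=4): return (x+.5)/k-.5+ox,(y+.5)/k-.5+oy
def T(n,a,b):
    p,e=tri([ray(S,*a),ray(D,*b)]);print(n,p.round(4),np.round(e,4))
    return p
T('small top',sc(423,227),sd(455,238)); T('large top',sc(525,365),sd(247,196))
T('pin top',sc(624,162),sd(355,363))
# tray corners outer top
T('tray c',sc(210,360),sd(488,145))
A=T('tr1',sc(268,239),sd(600,97));B=T('tr2',sc(356,378),sd(577,226))
# rim corners: scene left(67,320) bottom(145,482), side (425,68),(376,172)
T('tr3',sc(67,320),sd(425,68)) ;T('tr3b',sc(67,320),sd(600,97))
c=lambda x,y:sc(x,y,280,150,5); s=lambda x,y:sd(x,y,90,190,4)
T('case L',c(85,204),s(560,93)); T('case top',c(385,40),s(393,457));T('case R',c(604,207),s(57,366));T('case btm',c(296,393),s(285,40))
T('handle',c(284,97),s(425,185))
for n,a in [('small',sc(423,285)),('large',sc(525,424))]: print(n,onz(S,*a,0).round(4))
for n,u in [('plate',(558,208)),('plate',(618,158)),('plate',(688,206)),('plate',(627,248))]: print(n,onz(S,*sc(*u),.012).round(4))
for n,u in [('cell2',(650,282)),('',(714,262)),('',(766,352)),('',(702,374))]: print(n,onz(S,*sc(*u),.01).round(4))
for n,u in [('tur',(404,144)),('red',(447,82)),('tur',(536,88))]: print(n,onz(S,*sc(*u),.045).round(4))
E
python3 m.py
```

```text
small top [ 0.4696 -0.2135  0.0447] [0.002 0.002]
large top [ 0.6117 -0.1906  0.045 ] [0.0019 0.0019]
pin top [ 0.4719 -0.0624  0.0534] [0.0019 0.0019]
tray c [ 0.504  -0.376   0.0132] [0.0007 0.0007]
tr1 [ 0.4385 -0.3318  0.0795] [0.0304 0.0304]
tr2 [ 0.4573 -0.3091 -0.035 ] [0.0563 0.0563]
tr3 [ 0.5417 -0.4266  0.0758] [0.0451 0.0451]
tr3b [ 0.4449 -0.4583  0.0281] [0.0017 0.0017]
case L [0.5472 0.0288 0.0864] [0.0015 0.0015]
case top [0.4913 0.2607 0.0861] [0.0004 0.0004]
case R [0.6575 0.2966 0.0835] [0.0025 0.0025]
case btm [0.7093 0.0655 0.0862] [0.0031 0.0031]
handle [0.5474 0.1499 0.1245] [0.0012 0.0012]
small [ 0.4843 -0.2203  0.    ]
large [ 0.6258 -0.1958  0.    ]
plate [ 0.4612 -0.1083  0.012 ]
plate [ 0.4298 -0.0475  0.012 ]
plate [ 0.4956 -0.0193  0.012 ]
plate [ 0.5169 -0.0769  0.012 ]
cell2 [ 0.5513 -0.0738  0.01  ]
 [ 0.5514 -0.0241  0.01  ]
 [ 0.6392 -0.0261  0.01  ]
 [ 0.6397 -0.0741  0.01  ]
tur [ 0.3875 -0.1997  0.045 ]
red [ 0.3351 -0.1491  0.045 ]
tur [ 0.3672 -0.089   0.045 ]
```

```bash
python3 -m handwheel '{"offset":[[0.75,0.8,-0.05],[1.5,1.6,-0.1],[2.3,2.4,-0.2],[3.1,3.2,-0.3],[3.9,4.0,-0.4],[4.7,4.8,-0.5],[5.5,5.6,-0.5],[6.3,6.4,-0.6],[7.1,7.2,-0.7],[7.9,8.0,-0.8]],"roll":[-0.2,-0.4,-0.6,-0.8,-1.0,-1.2,-1.4,-1.6,-1.6,-1.6]}'
python3 -m handwheel '{"offset":[[0.5,0.6,0],[0.9,1.2,0],[1.1,1.4,0],[1.1,1.4,0],[1.1,1.4,0],[1.1,1.4,0],[1.1,1.4,0],[1.1,1.4,0],[1.1,1.4,0],[1.1,1.4,0]],"roll":[0,0,0,0,0,0,0,0,0,0]}'
python3 -c "
from h import *
snap('wrist','w1');print(ctrl.get_obs()['tool_rot'])"
```

```text
t: 1.15
tool_pos: [0.5608, -0.2538, 0.1989]
tool_rot: [2.465, -1.948, -0.0]
contact_force: [-0.5, -1.0, -0.2]
opening: 0.0853
t: 2.15
tool_pos: [0.6037, -0.1997, 0.1994]
tool_rot: [2.464, -1.948, 0.0]
contact_force: [-0.1, 0.2, -0.3]
opening: 0.0851
[-2.46457565e+00  1.94818243e+00 -9.83292034e-05]
```

View pics/w1.png

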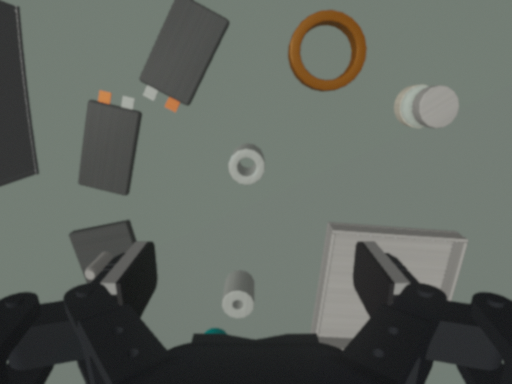

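The wrist view shows the wide-bore sleeve with its top ring centred at about (247,166), and the narrow-bore one at about (238,304). The pin tip is near (92,271). I'll measure these by contour.

```bash
python3 - <<'E'
from h import *
d=load('w1');g=cv2.cvtColor(d['img'],cv2.COLOR_RGB2GRAY)
print(g[150:185:4,225:270:4]); print(g[290:320:4,220:260:4])
for n,(x0,y0,x1,y1) in {'large':(215,135,280,200),'small':(210,285,265,325)}.items():
    m=np.zeros_like(g);m[y0:y1,x0:x1]=(g[y0:y1,x0:x1]>175)*255
    cs,_=cv2.findContours(m,cv2.RETR_CCOMP,cv2.CHAIN_APPROX_NONE)
    for c in cs:
        if len(c)>8:
            (cx,cy),ax,_a=cv2.fitEllipse(c);print(n,len(c),round(cx,1),round(cy,1),np.round(ax,1),onz(d,cx,cy,.045).round(4))
im=cv2.cvtColor(d['img'],cv2.COLOR_RGB2BGR)[210:330,60:270];cv2.imwrite('pics/w1z.png',cv2.resize(im,None,fx=3.8,fy=3.8,interpolation=cv2.INTER_CUBIC))
E
```

```text
[[121 122 124 139 152 160 152 131  93 109 122 121]
 [122 122 147 168 161 157 157 159 151  97 122 122]
 [122 130 169 156 140 125 132 157 158 140 119 121]
 [122 156 162 139 118 122 121 125 158 157 120 121]
 [122 159 159 113  91 114 119 126 159 156 122 122]
 [121 151 160 128  90  96 113 130 166 154 123 121]
 [122 129 160 156 119 105 123 162 160 146 122 122]
 [122 123 146 158 160 161 160 161 152 126 121 122]
 [121 122 122 133 154 156 152 143 122 122 122 122]]
[[121 127 123 126 129 118  96  87  88 119]
 [121 132 154 158 156 155 154 118  88 120]
 [121 154 155 155 150 153 155 150 109 119]
 [123 157 154 134  93 121 154 151 142 120]
 [122 155 155 131  95 121 156 152 144 121]
 [120 145 156 154 149 155 156 152 132 121]
 [119 122 147 156 154 153 153 139 121 120]
 [120 121 121 123 134 131 124 120 120 121]]
```

View pics/w1z.png

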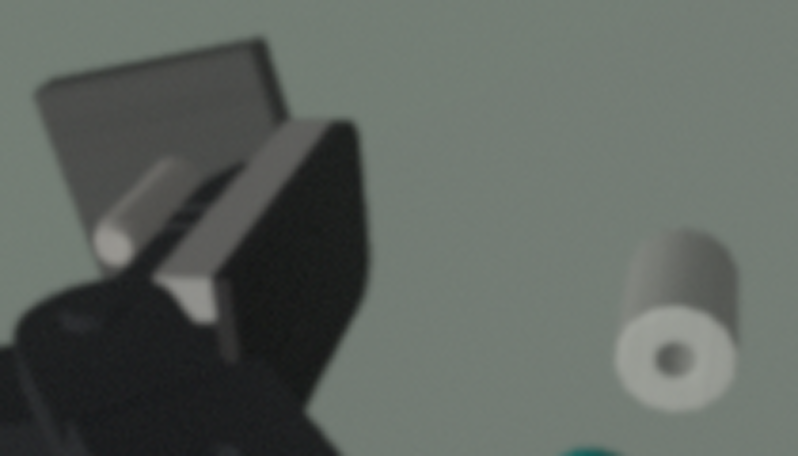

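```bash
python3 - <<'E'
from h import *
d=load('w1');g=cv2.cvtColor(d['img'],cv2.COLOR_RGB2GRAY)
res={}
for n,(x0,y0,x1,y1) in {'large':(215,135,280,200),'small':(210,286,265,325)}.items():
    m=np.zeros_like(g);m[y0:y1,x0:x1]=(g[y0:y1,x0:x1]>140)*255
    cs,_=cv2.findContours(m,cv2.RETR_CCOMP,cv2.CHAIN_APPROX_NONE)
    for c in cs:
        if len(c)>14:
            (cx,cy),ax,_a=cv2.fitEllipse(c);print(n,len(c),round(cx,1),round(cy,1),np.round(ax,1),onz(d,cx,cy,.045).round(4))
pt=(114/3.8+60-.4,244/3.8+210-.4)
print('pin',pt,onz(d,*pt,.052).round(4))
# heights: tri with scene + wrist
S=load('scene0');D=load('side0')
f=lambda x,y:((x+.5)/4-.5+100,(y+.5)/4-.5+150); s=lambda x,y:((x+.5)/4-.5+190,(y+.5)/4-.5+120)
for n,a,b,w in [('pin',(624,162),(355,363),pt),('large',(525,365),(247,196),(246.4,166.3)),('small',(423,227),(455,238),(238.3,304))]:
    p,e=tri([ray(S,*f(*a)),ray(D,*s(*b)),ray(d,*w)]);print(n,p.round(4),np.round(e,4))
    for q,i in ((S,f(*a)),(D,s(*b))): print('   planar',onz(q,*i,.052 if n=='pin' else .045).round(4))
E
```

```text
large 98 245.6 166.2 [33.9 35.2] [ 0.6119 -0.1898  0.045 ]
large 57 245.5 166.3 [20.  20.6] [ 0.6119 -0.1897  0.045 ]
small 80 236.9 303.9 [25.9 30.3] [ 0.4701 -0.2132  0.045 ]
small 33 236.8 304.1 [11.5 12.4] [ 0.4699 -0.2132  0.045 ]
pin (89.6, 273.8105263157895) [ 0.4722 -0.0626  0.052 ]
pin [ 0.4722 -0.0627  0.053 ] [0.0018 0.002  0.0006]
   planar [ 0.4725 -0.0609  0.052 ]
   planar [ 0.4715 -0.0657  0.052 ]
large [ 0.6118 -0.1906  0.045 ] [0.0018 0.002  0.0002]
   planar [ 0.6135 -0.1895  0.045 ]
   planar [ 0.6108 -0.1926  0.045 ]
small [ 0.4698 -0.214   0.0445] [0.0021 0.0019 0.0007]
   planar [ 0.472  -0.2126  0.045 ]
   planar [ 0.4685 -0.2154  0.045 ]
```

```bash
python3 -m handwheel '{"offset":[[0.1,0.12,-0.6],[0.2,0.24,-1.5],[0.2,0.24,-2.4],[0.2,0.24,-3.2],[0.2,0.24,-3.9],[0.2,0.24,-4.4],[0.2,0.24,-4.65],[0.2,0.24,-4.7],[0.2,0.24,-4.7],[0.2,0.24,-4.7]],"roll":[0,0,0,0,0,0,0,0,0,0]}'
python3 -m handwheel '{"offset":[[0,0,0],[0,0,0],[0,0,0],[0,0,0],[0,0,0],[0,0,0],[0,0,0],[0,0,0],[0,0,0],[0,0,0]],"roll":[0,0,0,0,0,0,0,0,0,0]}' 20 40
```

```text
t: 3.2
tool_pos: [0.6131, -0.1904, 0.0131]
tool_rot: [-2.464, 1.947, -0.004]
contact_force: [-1.0, 0.5, 0.5]
opening: 0.0852
t: 4.2
tool_pos: [0.6123, -0.19, 0.0119]
tool_rot: [-2.465, 1.948, -0.001]
contact_force: [-1.2, -0.0, 4.3]
opening: 0.034
```

```bash
python3 -m handwheel '{"offset":[[0,0,0.5],[0,0,1.4],[-0.3,0.25,2.2],[-0.9,0.8,2.4],[-1.7,1.5,2.4],[-2.5,2.2,2.4],[-3.1,2.8,2.3],[-3.4,3.1,2.2],[-3.49,3.18,2.1],[-3.49,3.18,2.0]],"roll":[0,0,0,0,0,0,0,0,0,0]}'
python3 -m handwheel '{"offset":[[0,0,0],[0,0,0],[0,0,0],[0,0,0],[0,0,0],[0,0,0],[0,0,0],[0,0,0],[0,0,0],[0,0,0]],"roll":[0,0,0,0,0,0,0,0,0,0]}'
python3 - <<'E'
from h import *
for n in ['wrist','scene','side']: snap(n,n+'2')
W=cv2.imread('pics/wrist2.png')[200:384,150:362];cv2.imwrite('pics/a_w2.png',cv2.resize(W,None,fx=3,fy=3,interpolation=cv2.INTER_CUBIC))
a=cv2.resize(cv2.imread('pics/scene2.png')[140:240,200:300],None,fx=4,fy=4,interpolation=cv2.INTER_CUBIC)
b=cv2.resize(cv2.imread('pics/side2.png')[150:250,230:330],None,fx=4,fy=4,interpolation=cv2.INTER_CUBIC)
cv2.imwrite('pics/a_sd2.png',np.hstack([a,b]))
E
```

```text
t: 5.2
tool_pos: [0.4718, -0.0624, 0.0905]
tool_rot: [2.465, -1.947, -0.0]
contact_force: [0.3, -0.2, -1.8]
opening: 0.0339
t: 6.2
tool_pos: [0.4722, -0.0626, 0.0913]
tool_rot: [2.465, -1.948, 0.0]
contact_force: [0.5, -0.1, -0.5]
opening: 0.0335
```

View pics/a_w2.png

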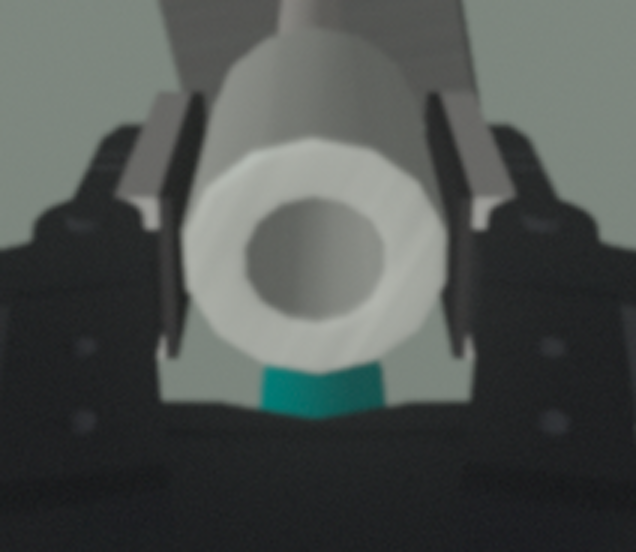

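View pics/a_sd2.png

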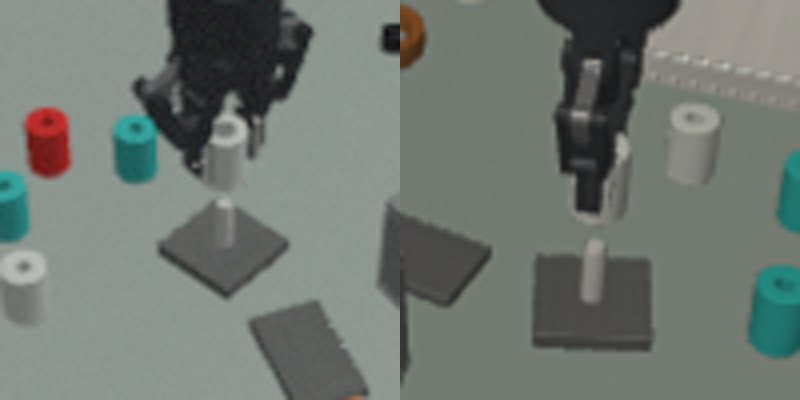

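```bash
python3 - <<'E'
from h import *
w=load('wrist2');S=load('scene2');D=load('side2')
p=(315/3+150,255/3+200); zt=.0795+.045
print(onz(w,*p,zt).round(4))
sc=lambda q:((q[0]+1-200)*4,(q[1]-140)*4); sd=lambda q:((q[0]-230)*4+400,(q[1]-150)*4)
x,y=.4722,-.0627
for z in (.1245,.0795,.052,.012): print(z,np.round(sc(proj(S,(x,y,z))),0),np.round(sd(proj(D,(x,y,z))),0))
im=np.hstack([cv2.resize(load(t)['img'][a:a+60,b:b+50],None,fx=8,fy=8,interpolation=cv2.INTER_CUBIC) for t,a,b in (('scene2',160,235),('side2',178,260))])
cv2.imwrite('pics/z2.png',im[:,:,::-1])
E
```

```text
[ 0.4728 -0.063   0.1245]
0.1245 [225. 126.] [596. 146.]
0.0795 [224. 173.] [592. 208.]
0.052 [224. 201.] [590. 244.]
0.012 [224. 239.] [587. 294.]
```

View pics/z2.png

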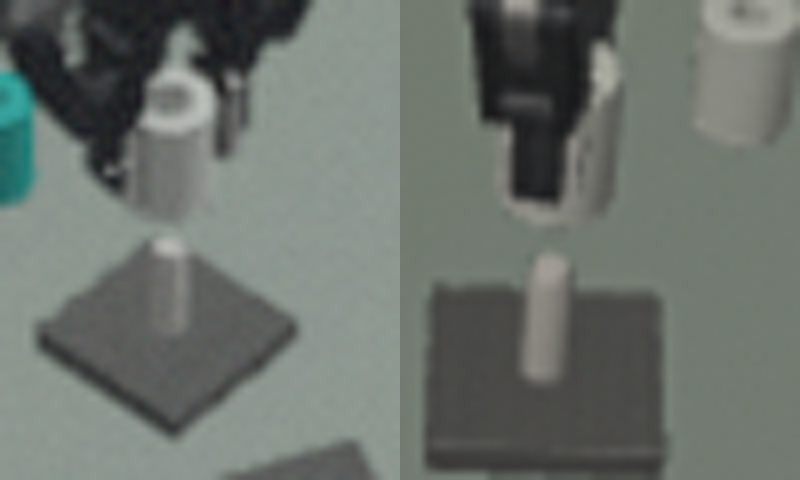

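```bash
python3 -m handwheel '{"offset":[[0,0,-0.3],[0,0,-0.55],[0,0,-0.7],[0,0,-0.8],[0,0,-0.9],[0,0,-1.0],[0,0,-1.0],[0,0,-1.0],[0,0,-1.0],[0,0,-1.0]],"roll":[0,0,0,0,0,0,0,0,0,0]}'
```

```text
t: 7.35
tool_pos: [0.4725, -0.0627, 0.0517]
tool_rot: [-2.465, 1.948, -0.001]
contact_force: [-0.4, 0.5, -0.7]
opening: 0.0335
```

```bash
python3 -m handwheel '{"offset":[[0,0,-0.15],[0,0,-0.3],[0,0,-0.45],[0,0,-0.55],[0,0,-0.63],[0,0,-0.67],[0,0,-0.67],[0,0,-0.67],[0,0,-0.67],[0,0,-0.67]],"roll":[0,0,0,0,0,0,0,0,0,0]}'
```

```text
t: 8.35
tool_pos: [0.4724, -0.0627, 0.0247]
tool_rot: [-2.465, 1.948, -0.001]
contact_force: [0.3, 0.4, -0.1]
opening: 0.0337
```

```bash
python3 -m handwheel '{"offset":[[0,0,-0.02],[0,0,-0.02],[0,0,-0.02],[0,0,-0.02],[0,0,0.1],[0,0,0.4],[0,0,0.9],[0,0,1.6],[0,0,2.3],[0,-0.4,2.6]],"roll":[0,0,0,0,0,0,0,0,0,0]}' 60
python3 -m handwheel '{"offset":[[0,-0.7,0],[0,-1.5,0],[0,-2.3,0],[0,-3.0,0],[-0.06,-3.37,0],[-0.06,-3.37,0],[-0.06,-3.37,0],[-0.06,-3.37,0],[-0.06,-3.37,0],[-0.06,-3.37,0]],"roll":[0,0,0,0,0,0,0,0,0,0]}' 75
python3 - <<'E'
from h import *
for n in ['wrist','scene','side']: snap(n,n+'3')
S=load('scene3')['img'];D=load('side3')['img']
im=np.hstack([cv2.resize(a,None,fx=4,fy=4,interpolation=cv2.INTER_CUBIC) for a in (S[160:260,205:305],D[150:250,230:330])]);cv2.imwrite('pics/z3.png',im[:,:,::-1])
E
```

```text
t: 9.35
tool_pos: [0.4741, -0.0784, 0.1329]
tool_rot: [-2.465, 1.944, -0.009]
contact_force: [1.0, 0.5, 0.3]
opening: 0.0601
t: 10.35
tool_pos: [0.4699, -0.2126, 0.1285]
tool_rot: [-2.466, 1.946, 0.0]
contact_force: [0.3, 0.1, -0.3]
opening: 0.0747
```

View pics/z3.png

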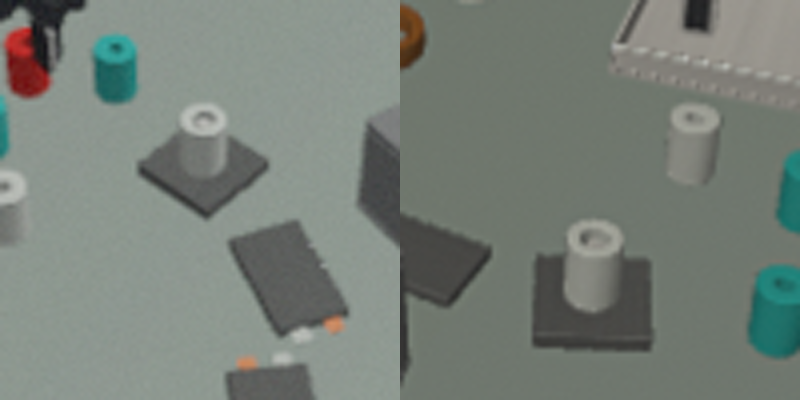

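View pics/wrist3.png

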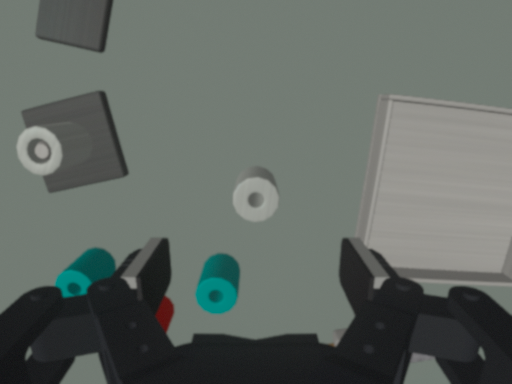

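The wide-bore sleeve stands on the base plate with the pin inside it: scene crop (203,140), side crop (593,265). The narrow one is at wrist (256,199) and the tray is on the right.

```bash
python3 - <<'E'
from h import *
w=load('wrist3');print('small',onz(w,256,199,.045).round(4))
f=lambda x,y:((x+.5)/4-.5+100,(y+.5)/4-.5+150)
S=load('scene0')
print('tray',[onz(S,*f(*q),.025).round(3).tolist() for q in [(268,239),(356,378),(145,482),(67,320)]])
print([onz(w,u,v,.025).round(3).tolist() for u,v in [(380,96),(360,245)]])
# sleeve-on-pin top height: tri
s=lambda x,y:((x+.5)/4-.5+205,(y+.5)/4-.5+160); d=lambda x,y:((x-400+.5)/4-.5+230,(y+.5)/4-.5+150)
print(tri([ray(load('scene3'),*s(204,121)),ray(load('side3'),*d(596,239)),ray(w,39.5,149.5)]))
E
```

```text
small [ 0.4701 -0.214   0.045 ]
tray [[0.423, -0.313, 0.025], [0.566, -0.291, 0.025], [0.595, -0.435, 0.025], [0.444, -0.458, 0.025]]
[[0.561, -0.285, 0.025], [0.446, -0.306, 0.025]]
(array([ 0.47244402, -0.06312088,  0.05540065]), [0.0023462084087951213, 0.0025610282125311133, 0.0002708572627271437])
```

```bash
python3 -m handwheel '{"offset":[[0,-0.03,-0.4],[0,-0.03,-1.0],[0,-0.03,-1.7],[0,-0.03,-2.3],[0,-0.03,-2.7],[0,-0.03,-2.87],[0,-0.03,-2.9],[0,-0.03,-2.9],[0,-0.03,-2.9],[0,-0.03,-2.9]],"roll":[0,0,0,0,0,0,0,0,0,0]}' 66
python3 -m handwheel '{"offset":[[0,0,0],[0,0,0],[0,0,0],[0,0,0],[0,0,0],[0,0,0],[0,0,0],[0,0,0],[0,0,0],[0,0,0]],"roll":[0,0,0,0,0,0,0,0,0,0]}' 20 40
```

```text
t: 11.5
tool_pos: [0.4706, -0.2152, 0.0137]
tool_rot: [-2.465, 1.948, -0.003]
contact_force: [-0.6, 0.4, 0.7]
opening: 0.0664
t: 12.5
tool_pos: [0.4702, -0.2149, 0.013]
tool_rot: [-2.465, 1.948, -0.001]
contact_force: [-1.1, 0.3, 5.9]
opening: 0.0322
```

```bash
python3 -m handwheel '{"offset":[[0,0,0.5],[0,0,1.2],[0.1,-0.4,1.7],[0.3,-1.2,1.8],[0.5,-2.0,1.8],[0.7,-2.8,1.8],[0.8,-3.5,1.8],[0.92,-3.9,1.8],[0.92,-4.0,1.7],[0.92,-4.0,1.6]],"roll":[0,0,0,0,0,0,0,0,0,0]}'
python3 -m handwheel '{"offset":[[0,0,-0.3],[0,0,-0.7],[0,0,-1.0],[0,0,-1.2],[0,0,-1.35],[0,0,-1.44],[0,0,-1.48],[0,0,-1.48],[0,0,-1.48],[0,0,-1.48]],"roll":[0,0,0,0,0,0,0,0,0,0]}'
```

```text
t: 13.5
tool_pos: [0.5059, -0.3743, 0.0751]
tool_rot: [-2.464, 1.948, 0.003]
contact_force: [0.2, -0.0, -1.7]
opening: 0.0316
t: 14.5
tool_pos: [0.5069, -0.375, 0.0179]
tool_rot: [2.465, -1.948, 0.002]
contact_force: [-1.2, -0.2, -1.3]
opening: 0.032
```

```bash
python3 -m handwheel '{"offset":[[0,0,-0.02],[0,0,-0.02],[0,0,-0.02],[0,0,-0.02],[0,0,0.1],[0,0,0.4],[0,0,1.0],[0,0,1.9],[0,0,2.9],[0,0,3.6]],"roll":[0,0,0,0,0,0,0,0,0,0]}' 58
python3 - <<'E'
from h import *
for n in ['wrist','scene','side']: snap(n,n+'4')
S=load('wrist4')['img'];D=load('side4')['img']
im=np.hstack([S[:,:400],cv2.resize(D[100:220,240:360],None,fx=3.2,fy=3.2)]);cv2.imwrite('pics/z4.png',im[:,:,::-1])
E
```

```text
t: 15.5
tool_pos: [0.5076, -0.3755, 0.1659]
tool_rot: [2.465, -1.948, 0.008]
contact_force: [0.3, -0.3, -0.4]
opening: 0.0579
```

View pics/z4.png

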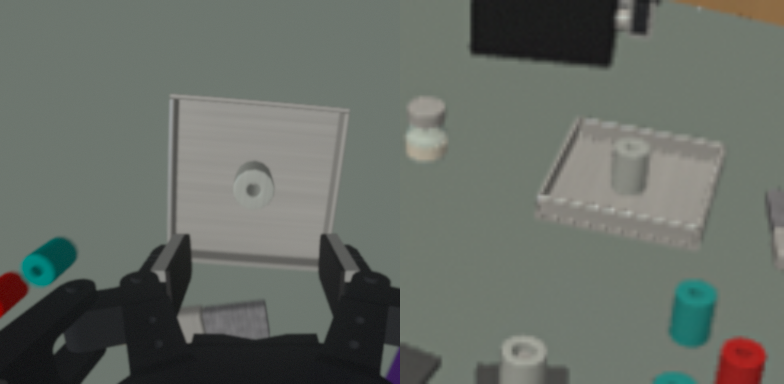

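The narrow sleeve stands in the middle of the tray (wrist (253,188)). Next is the lid.

```bash
python3 -m handwheel '{"offset":[[0,0.6,0.4],[0,1.6,0.8],[0,2.7,1.2],[0.1,3.8,1.6],[0.2,4.9,1.9],[0.3,6.0,1.9],[0.4,7.1,1.9],[0.5,8.2,1.9],[0.6,9.3,1.9],[0.7,10.4,1.9]],"roll":[0,0,0,0,0,0,0,0,0,0]}' 50
python3 -m handwheel '{"offset":[[0.1,1.0,0],[0.2,1.9,0],[0.3,2.5,0],[0.3,2.7,0],[0.3,2.7,0],[0.3,2.7,0],[0.3,2.7,0],[0.3,2.7,0],[0.3,2.7,0],[0.3,2.7,0]],"roll":[0,0,0,0,0,0,0,0,0,0]}'
python3 -c "
from h import *
snap('wrist','w5');print(ctrl.get_obs()['tool_rot'])"
```

```text
t: 16.65
tool_pos: [0.5337, 0.0432, 0.2361]
tool_rot: [2.464, -1.947, -0.002]
contact_force: [-0.9, -0.2, 1.5]
opening: 0.0501
t: 17.65
tool_pos: [0.5467, 0.1489, 0.2374]
tool_rot: [-2.464, 1.949, -0.0]
contact_force: [0.8, 0.7, -0.9]
opening: 0.0495
[-2.46427813e+00  1.94851584e+00 -1.60456472e-04]
```

View pics/w5.png

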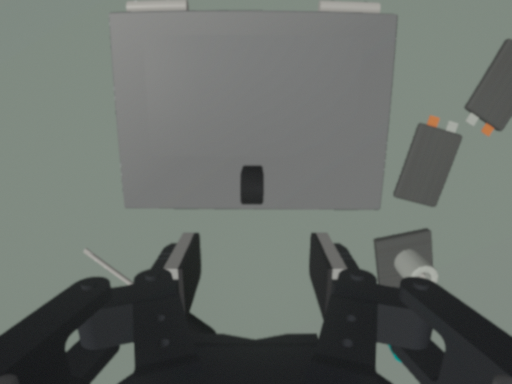

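The lid lies square in the wrist view, with corners near (112,13), (396,15), (382,209) and (124,209). The fin is at (252,185), between the fingers.

```bash
python3 - <<'E'
from h import *
d=load('w5')
g=cv2.cvtColor(d['img'],cv2.COLOR_RGB2GRAY)
m=(g[150:212,225:280]<45);ys,xs=np.nonzero(m);print(xs.min()+225,xs.max()+225,ys.min()+150,ys.max()+150)
for y in range(162,208,4):
    r=np.nonzero(m[y-150])[0]; print(y,(r.min()+225,r.max()+225) if len(r) else None)
C=[onz(d,u,v,.0875) for u,v in [(112,13),(396,15),(382,209),(124,209)]];print(np.round(C,4))
a=C[0]-C[1];b=C[3]-C[2];print('y-axis yaw',np.degrees(np.arctan2(-a[0],a[1])),np.degrees(np.arctan2(-b[0],b[1])),np.linalg.norm(a),np.linalg.norm(b))
print('fin',[onz(d,252,v,z).round(4).tolist() for v,z in [(185,.1205),(170,.1345),(180,.1345)]])
print('expected px',[np.round(proj(d,(0.5474+s*.014*.972,.1495+s*.014*.234,z)),1).tolist() for s in(-1,0,1) for z in (.0875,.1205,.1345)])
R=cv2.Rodrigues(ctrl.get_obs()['tool_rot'])[0];print('toolx',np.degrees(np.arctan2(R[1,0],R[0,0])))
p,e=tri([ray(load('scene0'),(284.5)/5-.5+280,(97.5)/5-.5+150),ray(d,252,180)]);print(p,e)
E
```

```text
242 261 167 202
162 None
166 None
170 (np.int64(243), np.int64(260))
174 (np.int64(243), np.int64(261))
178 (np.int64(243), np.int64(261))
182 (np.int64(243), np.int64(261))
186 (np.int64(244), np.int64(254))
190 (np.int64(246), np.int64(253))
194 (np.int64(242), np.int64(261))
198 (np.int64(242), np.int64(261))
202 (np.int64(244), np.int64(260))
206 None
[[0.6563 0.2956 0.0875]
 [0.709  0.0666 0.0875]
 [0.5459 0.0256 0.0875]
 [0.4902 0.2607 0.0875]]
y-axis yaw 12.953835049711374 13.326981864013602 0.23497261658645302 0.24164475820574494
fin [[0.5482, 0.1509, 0.1205], [0.5629, 0.1543, 0.1345], [0.5554, 0.1525, 0.1345]]
expected px [[253.7, 192.5], [253.6, 203.0], [253.5, 208.2], [253.6, 177.5], [253.5, 186.3], [253.5, 190.8], [253.5, 162.2], [253.4, 169.2], [253.4, 172.8]]
toolx -76.66716267962121
[0.55179854 0.1506552  0.12612051] [0.002192338747136349, 0.002192338747136309]
```

```bash
python3 -m handwheel '{"offset":[[0.02,0.04,-0.4],[0.02,0.04,-1.1],[0.02,0.04,-1.9],[0.02,0.04,-2.6],[0.02,0.04,-3.1],[0.02,0.04,-3.3],[0.02,0.04,-3.38],[0.02,0.04,-3.38],[0.02,0.04,-3.38],[0.02,0.04,-3.38]],"roll":[0,0,0,0,0,0,0,0,0,0]}'
python3 -m handwheel '{"offset":[[0,0,0],[0,0,0],[0,0,0],[0,0,0],[0,0,0],[0,0,0],[0,0,0],[0,0,0],[0,0,0],[0,0,0]],"roll":[0,0,0,0,0,0,0,0,0,0]}' 8 50
python3 - <<'E'
import numpy as np
c=np.array([np.cos(np.radians(13.3)),np.sin(np.radians(13.3))]);r=np.hypot(140,40.5);a0=np.arctan2(40.5,140)
for d in (4.5,9,13.5,18,22.5,27,31.5,36,40.5,45):
    a=a0+np.radians(d);dx=140-r*np.cos(a);dz=r*np.sin(a)-40.5;print(d,np.round([dx*c[0]/40,dx*c[1]/40,dz/40],2))
E
```

```text
t: 18.7
tool_pos: [0.5484, 0.1511, 0.1036]
tool_rot: [-2.463, 1.947, -0.003]
contact_force: [0.6, -0.3, -0.2]
opening: 0.0497
t: 19.7
tool_pos: [0.5476, 0.1516, 0.1028]
tool_rot: [-2.464, 1.947, 0.001]
contact_force: [-2.6, 4.1, 5.4]
opening: 0.0171
4.5 [0.09 0.02 0.27]
9 [0.2  0.05 0.54]
13.5 [0.32 0.08 0.79]
18 [0.47 0.11 1.03]
22.5 [0.64 0.15 1.26]
27 [0.82 0.19 1.48]
31.5 [1.02 0.24 1.68]
36 [1.23 0.29 1.86]
40.5 [1.46 0.34 2.03]
45 [1.69 0.4  2.18]
```

```bash
python3 -m handwheel '{"offset":[[0.04,0.01,0.13],[0.09,0.02,0.27],[0.14,0.03,0.4],[0.2,0.05,0.54],[0.26,0.06,0.67],[0.32,0.08,0.79],[0.39,0.1,0.91],[0.47,0.11,1.03],[0.55,0.13,1.15],[0.64,0.15,1.26]],"roll":[0,0,0,0,0,0,0,0,0,0]}'
python3 - <<'E'
from h import *
d=snap('side','side6');cv2.imwrite('pics/z6.png',cv2.resize(d['img'][120:340,60:280],None,fx=2.7,fy=2.7)[:,:,::-1])
E
```

```text
t: 20.7
tool_pos: [0.5721, 0.1572, 0.1519]
tool_rot: [2.464, -1.947, -0.004]
contact_force: [-1.3, 4.1, -5.6]
opening: 0.0174
```

View pics/z6.png

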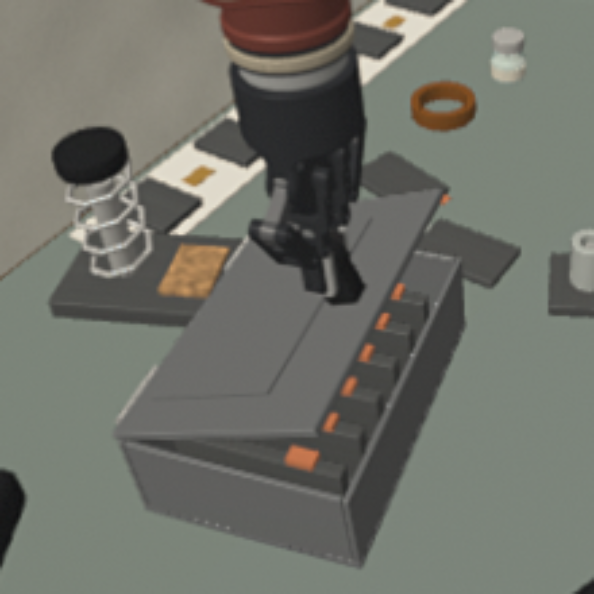

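The lid is coming up with the grip. I'll continue to 45°.

```bash
python3 -m handwheel '{"offset":[[0.09,0.02,0.11],[0.18,0.04,0.22],[0.28,0.06,0.32],[0.38,0.09,0.42],[0.48,0.11,0.51],[0.59,0.14,0.6],[0.7,0.16,0.68],[0.82,0.19,0.77],[0.93,0.22,0.84],[1.05,0.25,0.92]],"roll":[0,0,0,0,0,0,0,0,0,0]}'
python3 -m handwheel '{"offset":[[0,0,0],[0,0,0],[0,0,0],[0,0,0],[0,0,0],[0,0,0],[0,0,0],[0,0,0],[0,0,0],[0,0,0]],"roll":[0,0,0,0,0,0,0,0,0,0]}'
python3 - <<'E'
from h import *
for n in ['side','scene','wrist']: snap(n,n+'7')
cv2.imwrite('pics/z7a.png',cv2.resize(load('side7')['img'][100:340,60:280],None,fx=2.5,fy=2.5)[:,:,::-1])
cv2.imwrite('pics/z7b.png',cv2.resize(load('scene7')['img'][110:250,270:430],None,fx=4,fy=4)[:,:,::-1])
E
```

```text
t: 21.75
tool_pos: [0.6147, 0.167, 0.1888]
tool_rot: [2.464, -1.947, -0.002]
contact_force: [-1.0, 4.3, -7.6]
opening: 0.0175
t: 22.75
tool_pos: [0.6152, 0.1671, 0.189]
tool_rot: [-2.464, 1.947, -0.001]
contact_force: [-0.4, 4.7, -9.0]
opening: 0.0169
```

View pics/z7a.png

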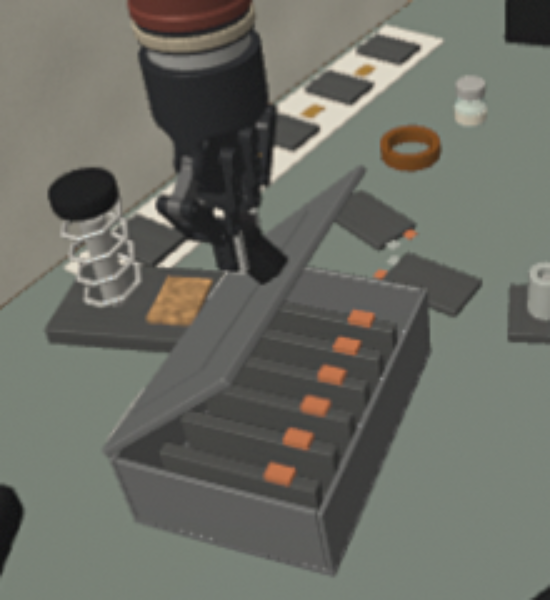

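View pics/z7b.png

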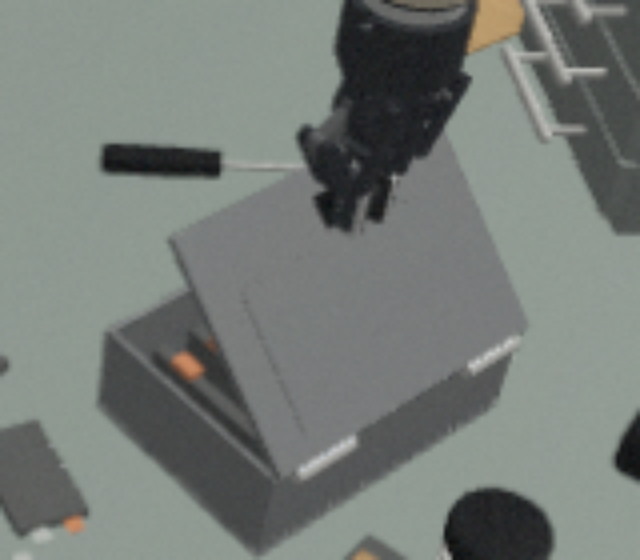

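View pics/wrist7.png

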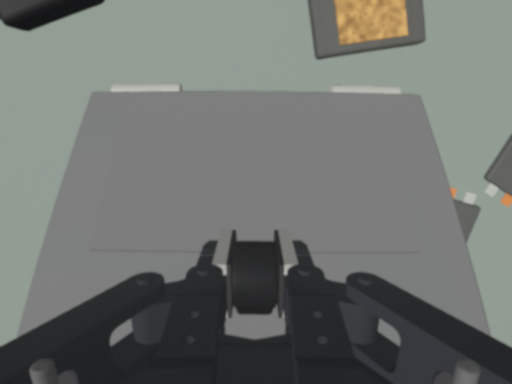

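The lid is open and held by the fin. Now I'll measure its angle from the free corners: side crop (363,168) and (228,380), scene crop (170,238).

```bash
python3 - <<'E'
from h import *
S,D,W=load('scene7'),load('side7'),load('wrist7')
s=lambda x,y:((x+.5)/4-.5+270,(y+.5)/4-.5+110); d=lambda x,y:((x+.5)/2.5-.5+60,(y+.5)/2.5-.5+100)
th=np.radians(13.3);X=np.array([np.cos(th),np.sin(th),0]);Y=np.array([-X[1],X[0],0])
C=np.array([.6003,.1621,0]) # corner mean
H=C+X*.085+np.array([0,0,.08])
p,e=tri([ray(S,*s(170,238)),ray(D,*d(363,168))]);print('L corner',p.round(4),np.round(e,4))
def ang(q,ref): # ref: shut (-x,z) of the corner rel. hinge
    r=q-H;return np.degrees(np.arctan2(r[2],-(r@X)))-np.degrees(np.arctan2(ref[1],ref[0]))
ref=(.170,.0075)
print('tri',ang(p,ref),(p-H)@X,(p-H)@Y,(p-H)[2])
for n,cam,uv,yy in [('scene L',S,s(170,238),-.12),('side L',D,d(363,168),-.12),('side near',D,d(228,380),.12)]:
    o,w=ray(cam,*uv);t=((H+Y*yy-o)@Y)/(w@Y);q=o+w*t;print(n,ang(q,ref).round(2),np.hypot((q-H)@X,(q-H)[2]).round(4))
h=ctrl.get_obs()['tool_pos']+[0,0,.019];r=h-H;print('from tool',np.degrees(np.arctan2(r[2],-(r@X))-np.arctan2(.0405,.14)),np.hypot(r[2],r@X))
E
```

```text
L corner [0.5934 0.0399 0.1997] [0.0012 0.0012]
tri 42.43203629533934 -0.11983657843298362 -0.11733292735500755 0.11966165743570702
scene L 44.29 0.1692
side L 42.1 0.1685
side near 42.92 0.1731
from tool 45.41943182620316 0.14562683538059099
```

```bash
python3 - <<'E'
from h import *
a=cv2.resize(load('side7')['img'][155:265,100:215],None,fx=7,fy=5.4,interpolation=cv2.INTER_CUBIC)[:,:,::-1]
a=np.clip((a.astype(float)-40)*2.2,0,255).astype(np.uint8)
cv2.imwrite('pics/z8.png',a[:600])
E
```

```text
(no output)
```

View pics/z8.png

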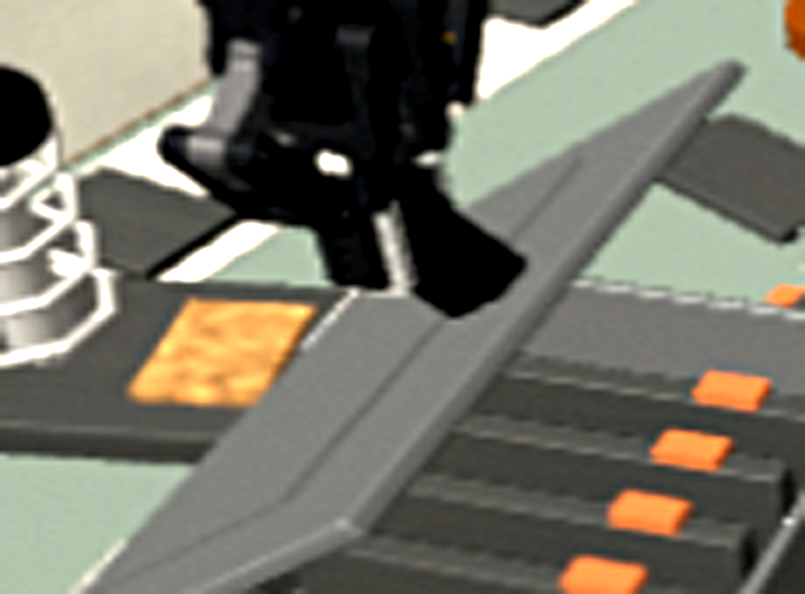

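The zoomed side view shows the lid's edge thickness. The outer corners are at zoom (727,63) and (340,521), the inner ones at (743,70) and (362,532), so I had mixed them up. I'll recompute.

```bash
python3 - <<'E'
from h import *
S,D=load('scene7'),load('side7')
s=lambda x,y:((x+.5)/4-.5+270,(y+.5)/4-.5+110); d=lambda x,y:((x+.5)/7-.5+100,(y+.5)/5.4-.5+155)
th=np.radians(13.3);X=np.array([np.cos(th),np.sin(th),0]);Y=np.array([-X[1],X[0],0])
C=np.array([.6003,.1621,0]);H=C+X*.085+np.array([0,0,.08])
def ang(q,ref): r=q-H;return np.degrees(np.arctan2(r[2],-(r@X))-np.arctan2(ref[1],ref[0]))
O=(.170,.0075);I=(.170,0)
p,e=tri([ray(S,*s(170,238)),ray(D,*d(727,63))]);print('tri',p.round(4),ang(p,O))
for n,cam,uv,yy,ref in [('scene LO',S,s(170,238),-.12,O),('side LO',D,d(727,63),-.12,O),('side LI',D,d(743,70),-.12,I),('side NO',D,d(340,521),.12,O),('side NI',D,d(362,532),.12,I)]:
    o,w=ray(cam,*uv);t=((H+Y*yy-o)@Y)/(w@Y);q=o+w*t;print(n,ang(q,ref).round(2),np.hypot((q-H)@X,(q-H)[2]).round(4))
# same method on the shut picture (should be 0)
s0=lambda x,y:((x+.5)/5-.5+280,(y+.5)/5-.5+150); d0=lambda x,y:((x+.5)/4-.5+90,(y+.5)/4-.5+190)
for n,cam,uv,yy in [('scene',load('scene0'),s0(85,204),-.12),('side L',load('side0'),d0(560,93),-.12),('side N',load('side0'),d0(393,457),.12)]:
    o,w=ray(cam,*uv);t=((H+Y*yy-o)@Y)/(w@Y);q=o+w*t;print('shut',n,ang(q,O).round(2))
# wrist: fin
# wrist camera: lid free-edge/panel? far hinge corners check
W=load('wrist7')
print([onz(W,u,v,.0875).round(4).tolist() for u,v in [(93,93),(419,95)]], H.round(4))
E
```

```text
tri [0.5956 0.0398 0.2009] 43.2402252694952
scene LO 44.29 0.1692
side LO 43.09 0.167
side LI 43.92 0.1687
side NO 44.05 0.1699
side NI 44.68 0.1709
shut scene 1.24
shut side L -0.78
shut side N -0.86
[[0.6606, 0.2977, 0.0875], [0.714, 0.0677, 0.0875]] [0.683  0.1817 0.08  ]
```

```bash
python3 - <<'E'
from h import *
d=snap('scene','scene9');print({k:ctrl.get_obs()[k] for k in('t','tool_pos','contact_force','opening')})
E
```

```text
{'t': 22.95, 'tool_pos': array([0.61516565, 0.16711707, 0.18904586]), 'contact_force': array([-0.22863975,  5.32449918, -8.58068511]), 'opening': 0.016954374969029372}
```

View pics/scene9.png

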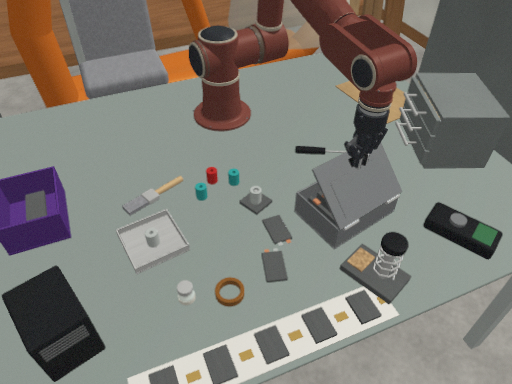

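The scene view shows one sleeve on the pin (256,195), the other in the tray (152,237), the lid held open, and the other objects in their original places. I'm handing in.

```bash
python3 -c "
from station import ctrl
print(ctrl.finish_job())"
```

```text
the job is handed in; nothing more can be done
None
```

I handed the job in at about 23 s. The wide-bore sleeve is down on the pin, the narrow one is in the scrap tray, and the arm is still holding the lid open at about 45°.

- **Sleeves:** I told them apart by looking down the bores. I only tried the wide one on the pin; the narrow one went straight to the tray without a trial. The wide sleeve slid on with almost no contact force. Its top measured 55 mm above the bench, where fully down should give 57 mm; I put the 2 mm difference down to camera error. The narrow sleeve is standing in the middle of the tray.
- **Lid:** The two ways of measuring the angle disagree a little. The tool position gives 45.4°. The camera views of the lid corners give 43.1–44.7° (about 43.0–45.5° once corrected with the shut-lid pictures). My best estimate is 44.5–45°, so I didn't adjust it.
- **Hold:** The grip was steady over the last second before hand-in, with about 9 N on the tool.
- **Other things on the bench:** They look unmoved in the last scene picture.

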